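# Wind the recorder drive and hold its cover over the pillars

## Task

Wind up the recorder's spring drive fully with its brass key (clockwise, it takes several partial turns), until the dial's hand is in the green. Then pick up the cover plate, which has a black handle, and hold it level about a centimetre above the four pillars, the window over the dial and every hole lined up with the threaded hole below, so that I can slip the washers under it and start the screws; do not let it touch the drive. Finish while still holding it there steady, and leave the other things on the bench alone.

Things in the scene. Friction and masses are not known exactly. Their poses are not given: they have to be found in the camera images.
- drive: Recorder spring drive fixed to the bench: green base 142 x 172 mm, deck 24 mm up. Origin: underside centre, on the key's axis; z up, -x its front (side of the round white dial), y along its longer side. Four steel pillars, 16 mm thick, at x = +-52, y = +-66 mm; their tops with 6 mm threaded holes are 84 mm up, the highest points. All else but the key is under 36 mm high.
- winding_key (a joint): Turn of the brass key in rad: 0 unwound, 4.6 at the stop; green on the dial begins at 4.0. Grows clockwise seen from above. A mainspring resists (0.09 rising to 0.14 Nm); let go, the key stays where it is, so wind by partial turns, regripping between. The dial's black hand turns with it, 0.6 of its angle, from the red to the green mark.
- key_grip (a point): Middle of the winding key's wings, on its vertical axis, 65 mm above the bench. The flat wings are 36 mm long along this point's x, 8 mm thick along its y (grip across y) and reach from 48 to 78 mm above the bench; the point turns with the key.
- cover: Loose aluminium cover plate, 128 x 156 x 5 mm, 0.2 to 0.42 kg, flat on the bench, black handle up. Origin: centre of its underside, z up, y along its longer side, -x towards the edge with the glazed window (30 x 42 mm, centre x = -41 mm), which belongs over the dial: it fits when its axes match the drive's. Four 13 mm through holes at x = +-52, y = +-66 mm.
- cover_grip (a point): Middle of the handle's bar, 35 mm above the cover's underside, at x = +6, y = 0 mm of the cover; axes as the cover's. The bar is 80 mm long along y, 12 mm wide along x (grip across x), 10 mm high (30 to 40 mm above the underside), on two legs at y = +-34 mm, open between them.
- carboy: Big glass carboy, fixed behind and to the right of the cover: 275 mm across, 572 mm high. Origin: centre of its underside. Keep the arm clear of it.
- pillar0 (a point): Centre of the threaded hole in the top of the drive's front left (-x, +y) pillar, in the drive's frame, 84 mm above the bench.
- cover_hole0 (a point): Centre, at the underside, of the cover's front left (-x, +y) hole in the cover's own frame; belongs over pillar0.
- pillar1 (a point): Centre of the threaded hole in the top of the drive's front right (-x, -y) pillar, in the drive's frame, 84 mm above the bench.
- cover_hole1 (a point): Centre, at the underside, of the cover's front right (-x, -y) hole in the cover's own frame; belongs over pillar1.
- pillar2 (a point): Centre of the threaded hole in the top of the drive's back right (+x, -y) pillar, in the drive's frame, 84 mm above the bench.
- cover_hole2 (a point): Centre, at the underside, of the cover's back right (+x, -y) hole in the cover's own frame; belongs over pillar2.
- pillar3 (a point): Centre of the threaded hole in the top of the drive's back left (+x, +y) pillar, in the drive's frame, 84 mm above the bench.
- cover_hole3 (a point): Centre, at the underside, of the cover's back left (+x, +y) hole in the cover's own frame; belongs over pillar3.
- chart_drum: Loose aluminium drum wrapped in ruled white paper, 95 mm across, 103 mm high, standing behind the drive. Bystander. Origin at its underside.
- tweezers: Steel tweezers, 157 mm long, lying loose on the left. Bystander. Origin at its underside.
- screwdriver: Screwdriver lying loose on the left. Bystander. Origin at its underside.

How it is judged (in metres and radians):
On the way, in this order (a step that is already met when the one before it is completed fails the run):
1. the drive is wound (hand in the green, key at 4.0 rad or more) (value of joint winding_key above 4 rad), for 0.2 s.
2. the cover is lifted off the bench by the fingers (height (world z) of cover above 0.05 m and contact force between the fingers and cover above 1 N), for 0.2 s.
At the end, for the whole second after the job is handed in: Cover held still by the fingers, touching nothing of the drive: underside 5 to 20 mm above the pillar tops, level within 0.06 rad, window over the dial, each of its holes within 3.5 mm horizontally of its pillar's threaded hole; drive still wound to 4.0 rad or more (value of joint winding_key above 4 rad and horizontal distance between cover_hole0 and pillar0 below 0.0035 m and horizontal distance between cover_hole1 and pillar1 below 0.0035 m and horizontal distance between cover_hole2 and pillar2 below 0.0035 m and horizontal distance between cover_hole3 and pillar3 below 0.0035 m and z of cover in the frame of drive between 0.089 and 0.104 m and angle between cover's own z axis and vertical below 0.06 rad and linear speed of cover below 0.02 m/s and angular speed of cover below 0.1 rad/s and contact force between the fingers and cover above 1 N and contact force between each of cover, the fingers and drive below 0.1 N); the arm keeps its last pose, push and grip.
It fails at once if the cover touches the drive (over 1 N) (contact force between cover and drive above 1 N).
It fails at once if a bystander is moved more than 30 mm (distance of any of chart_drum, tweezers, screwdriver from where it was at the start of the episode above 0.03 m).
It also fails if it takes over 67 s, if anything falls off the work surface, if the arm or the gripper's body presses on something with over 40 N, if the wrist force passes 120 N, or if a joint passes its speed limit or range.

## Robot

A 6-joint arm with a two-finger parallel gripper is mounted at the origin on a cart in front of the work surface, level with it; the furniture and walls round the work are solid. World frame = base frame: x ahead of the robot, y to its left, z up, the work surface at z = 0. Lengths are in mm, angles in rad, forces in N, time in s.
With the tool pointing down it reaches from about 300 to 775 mm from the base axis. Payload 14.6 kg.
Tool frame: the origin (TCP) lies between the finger pads; the fingertips stand manip.tip_reach ahead of it and the grasp point (between the pads) lies 5 mm behind it (manip.tip_reach is the distance from the TCP to the fingertips, in mm); z points along the fingers, y is the line along which they close (so a half turn about z gives the same grasp; the last joint's range is limited). The gripper opens to 94 mm and grips with 3 to 60 N. Pads are 16 mm wide; open, the fingers measure 119 mm over their backs; the gripper's body (75 mm by 177 mm) begins 78 mm behind the grasp point.
Start: joints at [-1.179, 0.3, 1.521, -0, 1.321, -0.067], TCP at [243.572, -493.115, 185.846] pointing down, gripper open.
Joint ranges: [-3.03, 3.03], [-0.79, 2.21], [0.23, 2.52], [-1.04, 4.18], [0, 3.07], [-2.55, 2.55]. Speed limits (rad/s): [2.22, 2.22, 2.57, 3.14, 3.14, 3.14].

## Interface

Orientations are given as [roll, pitch, yaw] about the fixed x, y, z axes, in that order (R = Rz(yaw) Ry(pitch) Rx(roll)).
In Python, from cell import manip gives the robot as it stands. The module is installed in compiled form; this text tells all that it offers.
- The arm moves only by the shell command python3 -m creep 'ROWS' [FORCE]. ROWS is JSON, a list of rows, each a list of 3 entries, a list of its own where there are three numbers: the opening, from -1 (shut) to 1 (fully open), then the shift along the tool's x, y, z in cm, then the turn about the tool's z in units of 5 degrees (1.0 is 5 degrees). In form: [[grip, [tx, ty, tz], roll], ...]. A call has 1 to 12 rows; each row is the pose to reach, as a shift and turn from the pose commanded when the call began, along the tool's axes at that moment; what a row does not reach only later rows make up. A row lasts 1/10 s, in which the tool goes at most 50 mm and 8.59 degrees, less where a joint would pass 70% of its speed; a pose out of reach is approached as far as the arm can. A call with a gripper value outside its range is refused whole. The fingers move at their own pace and stop on an object; FORCE is the grip in N (left out, the last holds). Time passes only in rows, so rows that repeat a pose let the fingers close. It gives the time, the measured TCP pose, the force, the opening and the grip force at its end, in the units of the state.
- manip.read_state(): the state, without advancing time (a new reading comes with each control period).
- manip.camera(name): name is "scene" or "top"; returns the picture (480x640x3 uint8, red, green, blue); there is no depth.
- manip.camera_params(name): a dict with "fovy" (degrees; the focal length in pixels is half the picture's height over the tangent of half this angle, whatever the lens; pixels are square), "cx", "cy" (the principal point, pixels), "k1" (the pictures are not rectified: a ray, as slopes to the right and down, at radius r is drawn at 1 + k1 r^2 times it, then the intrinsics apply), "origin" and "attitude" of the camera in the world. Camera axes: x right, y down, z forward; pixel columns grow to the right and rows downward; lengths in mm; the calibration is good to about 2 mm. A picture is of the moment at which its call begins. camera_params takes no time and is no camera call.
- manip.sign_off(): hands the job in; it is judged then, once.
The state is a dict: "clock": time; "joints": joint angles; "qd": joint speeds; "effort": joint torques, N m; "eef_pos": TCP position; "eef_rot": TCP orientation; "wrist_force": force on the tool from outside, world axes, zero at the start; "moment": the same for the moment, N m; "finger_gap": finger opening in mm; "finger_force": force on a finger pad.
Only numpy, scipy, OpenCV 4.12 (cv2) and the standard library are available. Lean on these libraries where they do the work, as an engineer would, in place of code of your own. Each camera call takes 0.05 s, during which the arm holds its last target. There are 200 camera calls.

## Working session

There is one attempt and no reset: what is moved stays moved. The work goes in short steps, Python scripts to look and compute and a shell command to move; the robot and the scene stay as the last step left them, time stands still between calls to the robot, and variables do not carry over. Pictures are saved under pics/ and viewed, at most 10 in all, crops included, and the job is handed in when it is done.

```bash
mkdir -p pics; python3 - <<'E'
from cell import manip
import cv2
for n in("scene","top"):
    im=manip.camera(n); cv2.imwrite(f"pics/{n}0.png",im[:,:,::-1]); print(n,manip.camera_params(n))
print(manip.read_state(), manip.tip_reach)
E
```

```text
scene {'fovy': 53.77468822277847, 'cx': 315.3208322813972, 'cy': 250.43589439119955, 'k1': 0.0023734434338609192, 'origin': array([-44.83220138, 900.61843382, 812.55018665]), 'attitude': array([-2.32311073,  0.0178799 , -2.40484847])}
top {'fovy': 45.614142524953444, 'cx': 322.6506694716291, 'cy': 240.14175493940778, 'k1': -0.0702028981963901, 'origin': array([ 327.71268601,  304.63727226, 1414.43346658]), 'attitude': array([-2.99075079,  0.02115629, -1.55117857])}
{'clock': 0.1, 'joints': array([-1.17856885e+00,  3.00390496e-01,  1.52150430e+00, -1.44994300e-05,
        1.32068360e+00, -6.66065932e-02]), 'qd': array([-0.00206234, -0.00231882, -0.00146759, -0.00242605,  0.00172978,
       -0.0011703 ]), 'effort': array([ 1.07043561e-03, -5.32642722e+01, -3.53285050e+01,  7.09787384e-02,
        2.35055108e-02, -4.62749676e-05]), 'eef_pos': array([ 243.49340004, -492.89132574,  185.3630284 ]), 'eef_rot': array([-3.14060816e+00, -5.15950032e-05,  4.58837636e-01]), 'wrist_force': array([0.33811063, 0.49350577, 0.43518385]), 'moment': array([0.05124947, 0.00982349, 0.04108534]), 'finger_force': 0.0, 'finger_gap': 93.70117982158642} 14.0
```

View pics/scene0.png

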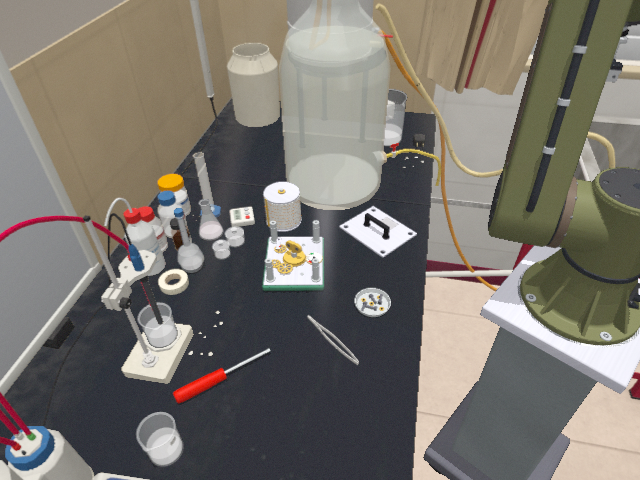

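View pics/top0.png

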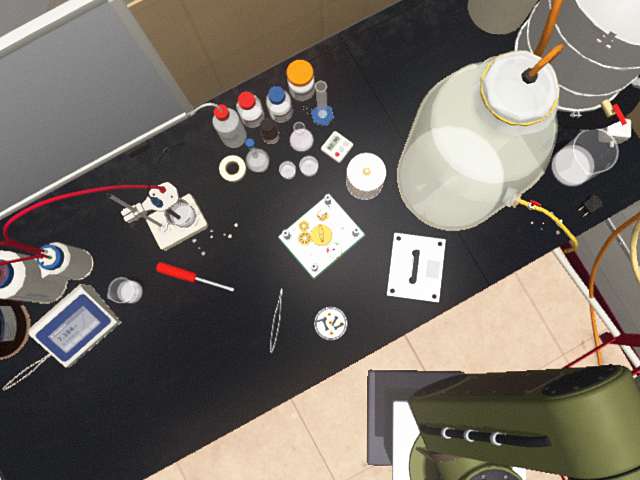

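```bash
cat > h.py <<'E'
import numpy as np, cv2
from cell import manip
from scipy.spatial.transform import Rotation as R
def ray(n,px):
    p=manip.camera_params(n); f=240/np.tan(np.radians(p['fovy']/2))
    K=np.array([[f,0,p['cx']],[0,f,p['cy']],[0,0,1.]])
    u=cv2.undistortPoints(np.array(px,float).reshape(-1,1,2),K,np.array([p['k1'],0,0,0]))[:,0]
    d=np.c_[u,np.ones(len(u))]@R.from_euler('xyz',p['attitude']).as_matrix().T
    return np.array(p['origin']),d
def plane(n,px,z):
    o,d=ray(n,px); return o+d*((z-o[2])/d[:,2])[:,None]
def proj(n,P):
    p=manip.camera_params(n); f=240/np.tan(np.radians(p['fovy']/2))
    c=(np.atleast_2d(P)-p['origin'])@R.from_euler('xyz',p['attitude']).as_matrix()
    s=c[:,:2]/c[:,2:]; s=s*(1+p['k1']*(s**2).sum(1))[:,None]
    return s*f+[p['cx'],p['cy']]
def tri(pa,pb):
    o1,d1=ray('top',pa);o2,d2=ray('scene',pb);out=[]
    for a,b in zip(d1,d2):
        s=np.linalg.lstsq(np.c_[a,-b],o2-o1,rcond=None)[0]; out.append((o1+a*s[0]+o2+b*s[1])/2)
    return np.array(out)
E
python3 - <<'E'
import cv2
t=cv2.imread('pics/top0.png');s=cv2.imread('pics/scene0.png')
cv2.imwrite('pics/ct.png',cv2.resize(t[185:305,275:450],None,fx=4.5,fy=4.5,interpolation=cv2.INTER_CUBIC))
cv2.imwrite('pics/cs.png',cv2.resize(s[200:300,255:425],None,fx=4.5,fy=4.5,interpolation=cv2.INTER_CUBIC))
E
```

```text
(no output)
```

View pics/ct.png

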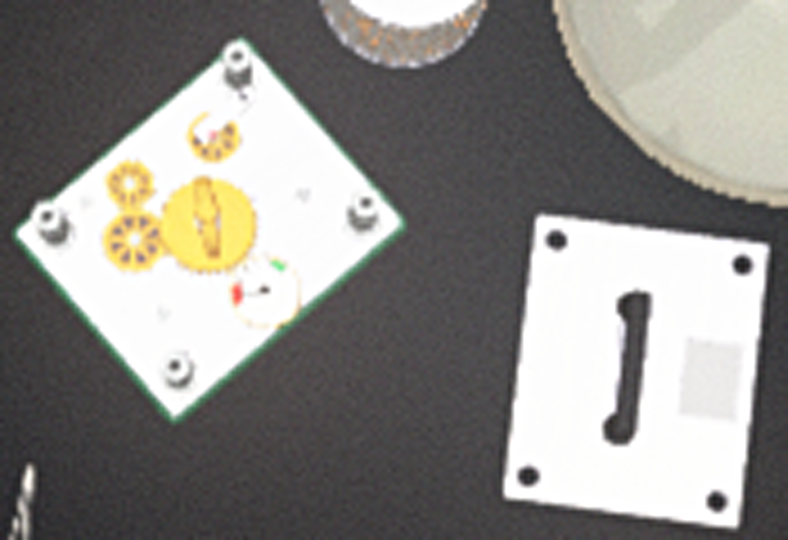

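View pics/cs.png

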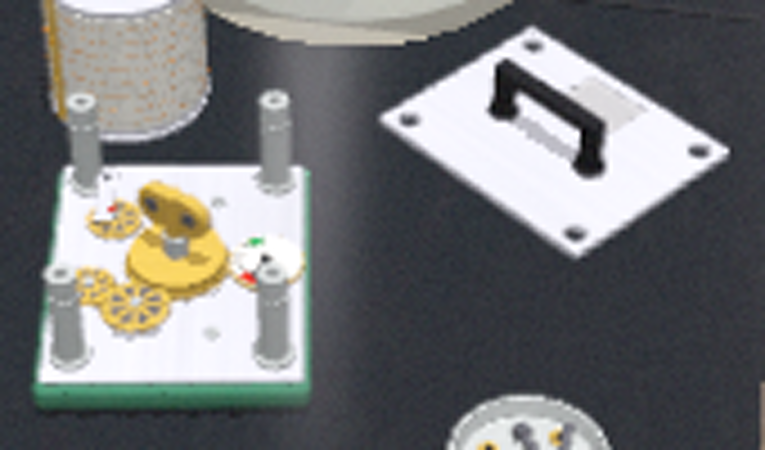

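```bash
cat > m.py <<'E'
from h import *
off={'top':(275,185),'scene':(255,200)}
def refine(g,p,r,thr=None):
    # centroid of dark spot around p
    x,y=np.round(p).astype(int); w=g[y-r:y+r+1,x-r:x+r+1].astype(float)
    m=np.clip(np.median(w)-w if thr is None else thr-w,0,None)
    yy,xx=np.mgrid[-r:r+1,-r:r+1]; m=m*((xx**2+yy**2)<=(r+.5)**2)
    return [x+(xx*m).sum()/m.sum(),y+(yy*m).sum()/m.sum()]
M=np.array([[-52,66],[-52,-66],[52,-66],[52,66]],float)
def fit(W,M=M):
    a=M-M.mean(0);b=W-W.mean(0)
    th=np.arctan2((a[:,0]*b[:,1]-a[:,1]*b[:,0]).sum(),(a*b).sum()); c,s=np.cos(th),np.sin(th)
    t=W.mean(0)-np.array([[c,-s],[s,c]])@M.mean(0); res=W-(M@np.array([[c,s],[-s,c]])+t)
    return t,th,np.abs(res).max()
E
python3 - <<'E'
from m import *
P={'top':[(180,367),(365,206),(237,58),(50,212)],'scene':[(272,273),(275,100),(82,102),(60,273)]}
C={'top':[(717,501),(742,264),(556,240),(527,475)],'scene':[(700,151),(533,46),(409,120),(575,233)]}
for n in off:
    g=cv2.imread(f'pics/{n}0.png',0)
    for nm,Q,z,r,do in(('drive',P,84,1,0),('cover',C,3.5,3,1)):
        px=[np.array(q)/4.5+off[n] -.4 for q in Q[n]]
        p2=[refine(g,q,r,None if not do else 130) for q in px] if do else px
        W=plane(n,p2,z)[:,:2]; t,th,e=fit(W); print(nm,n,t.round(1),th.round(4),e.round(2))
pt=[np.array(q)/4.5+off['top']-.4 for q in P['top']];ps=[np.array(q)/4.5+off['scene']-.4 for q in P['scene']]
print(tri(pt,ps).round(1))
k=lambda Q,n:[np.array(q)/4.5+off[n]-.4 for q in Q]
print('keytop',plane('top',k([(203,180),(213,252)],'top'),75).round(1))
print('handle',plane('top',k([(640,298),(620,432)],'top'),40).round(1),plane('scene',k([(500,66),(603,128)],'scene'),40).round(1))
print('keyscene',plane('scene',k([(147,186),(207,218)],'scene'),72).round(1))
E
```

```text
drive top [550.5 341.5] 0.7231 2.31
cover top [478.6 106.2] 1.4535 0.2
drive scene [549.9 341.4] 0.7234 0.57
cover scene [477.7 105.2] 1.4526 0.32
[[468.1 354.8  81.9]
 [553.6 259.1  85.8]
 [631.9 327.4  84.7]
 [547.8 424.3  82. ]]
keytop [[568.1 344.7  75. ]
 [529.6 338.6  75. ]]
handle [[513.6 108.9  40. ]
 [441.1 119.9  40. ]] [[513.8 110.8  40. ]
 [436.9 116.9  40. ]]
keyscene [[568.1 342.5  72. ]
 [527.7 339.7  72. ]]
```

```bash
cat >> h.py <<'E'
def go(x,y,z,yaw):
    s=manip.read_state(); Rm=R.from_euler('xyz',s['eef_rot']).as_matrix()
    d=(np.array([x,y,z])-s['eef_pos'])@Rm/10
    dy=yaw-s['eef_rot'][2]; print('shift cm',d.round(2),'roll',(-np.degrees(dy)/5).round(2),'(mod 36)','j',s['joints'].round(2),'pos',s['eef_pos'].round(1),'rot',s['eef_rot'].round(4),'t',s['clock'],'w',s['wrist_force'].round(1),'gap',round(s['finger_gap'],1),s['finger_force'])
E
python3 - <<'E'
from h import *
print('carboy',plane('scene',[(286,182),(382,182),(335,200)],0).round(0),'drum',plane('top',[(366,172)],103).round(0),plane('scene',[(283,191)],103).round(0))
go(550.3,341.5,150,3.241)
E
```

```text
carboy [[815. 104.   0.]
 [600. -82.   0.]
 [648.  76.   0.]] drum [[691. 237. 103.]] [[684. 238. 103.]]
shift cm [ 64.46 -61.22   3.6 ] roll -31.88 (mod 36) j [-1.18  0.3   1.52 -0.    1.32 -0.07] pos [ 243.5 -492.9  185.4] rot [-3.1406e+00 -1.0000e-04  4.5880e-01] t 0.1 w [0.3 0.5 0.4] gap 93.7 0.0
```

```bash
python3 -m creep '[[1,[34.9,-37.7,0],-15],[1,[34.9,-37.7,0],-15],[1,[34.9,-37.7,0],-15],[1,[34.9,-37.7,0],-15],[1,[34.9,-37.7,0],-15],[1,[34.9,-37.7,0],-15],[1,[34.9,-37.7,0],-15],[1,[34.9,-37.7,0],-15],[1,[34.9,-37.7,0],-15],[1,[34.9,-37.7,0],-15],[1,[34.9,-37.7,0],-15],[1,[34.9,-37.7,0],-15]]' 50; python3 -c "
from h import *
go(550.3,341.5,140,3.241)"
```

```text
clock: 1.3
eef_pos: [389.6, 1.1, 185.6]
eef_rot: [-3.141, -0.0, 1.771]
wrist_force: [1.0, -0.8, 0.5]
finger_gap: 93.9
finger_force: 0.0
shift cm [30.16 22.53  4.56] roll -16.84 (mod 36) j [-0.09 -0.07  1.93  0.    1.28 -0.29] pos [389.6   1.1 185.6] rot [-3.1411e+00 -2.0000e-04  1.7713e+00] t 1.3 w [ 1.  -0.8  0.5] gap 93.9 0.0
```

```bash
python3 -m creep '[[1,[30.16,22.53,0],-16.84],[1,[30.16,22.53,0],-16.84],[1,[30.16,22.53,0],-16.84],[1,[30.16,22.53,0],-16.84],[1,[30.16,22.53,0],-16.84],[1,[30.16,22.53,0],-16.84],[1,[30.16,22.53,0],-16.84],[1,[30.16,22.53,0],-16.84],[1,[30.16,22.53,0],-16.84],[1,[30.16,22.53,4.56],-16.84],[1,[30.16,22.53,4.56],-16.84],[1,[30.16,22.53,4.56],-16.84]]' 50; python3 -c "
from h import *
go(550.3,341.5,63,3.241)
go(550.3,341.5,63,3.241-6.28319)
cv2.imwrite('pics/s1.png',cv2.resize(manip.camera('scene')[170:310,220:380,::-1],None,fx=4,fy=4))"
```

```text
clock: 2.5
eef_pos: [551.7, 338.1, 140.5]
eef_rot: [-3.141, -0.002, -3.051]
wrist_force: [-0.1, -0.7, 0.6]
finger_gap: 93.6
finger_force: 0.0
shift cm [0.1  0.36 7.75] roll -72.1 (mod 36) j [ 0.49  0.55  1.27 -0.    1.32 -1.17] pos [551.7 338.1 140.5] rot [-3.1409e+00 -1.5000e-03 -3.0507e+00] t 2.5 w [-0.1 -0.7  0.6] gap 93.6 0.0
shift cm [0.1  0.36 7.75] roll -0.1 (mod 36) j [ 0.49  0.55  1.27 -0.    1.32 -1.17] pos [551.7 338.1 140.5] rot [-3.1409e+00 -1.5000e-03 -3.0507e+00] t 2.5 w [-0.1 -0.7  0.6] gap 93.6 0.0
```

View pics/s1.png

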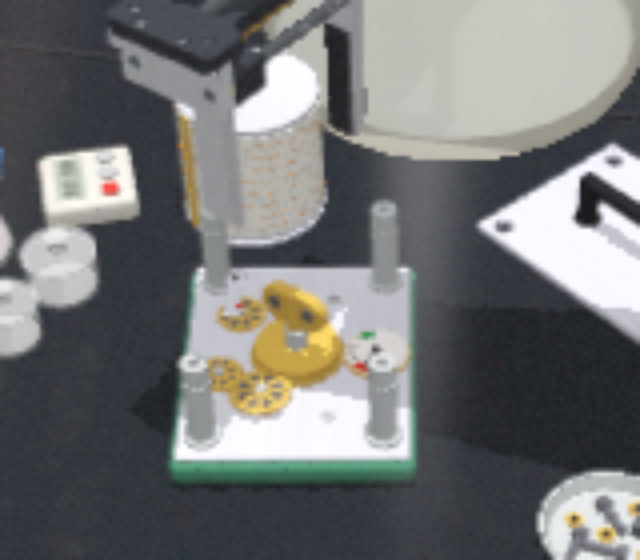

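The picture shows the open fingers straddling the key (wings at about (297,305)), clear of the pillars. I'll narrow the opening and descend.

```bash
python3 -m creep '[[-0.1,[0,0,0],0],[-0.1,[0,0,0],0],[-0.1,[0,0,0],0]]' 50; python3 -c "
from h import *
go(550.3,341.5,63,3.241-6.28319)"
```

```text
clock: 2.85
eef_pos: [551.7, 339.4, 141.2]
eef_rot: [3.141, 0.001, -3.047]
wrist_force: [0.3, 0.1, 0.2]
finger_gap: 73.6
finger_force: 0.0
shift cm [0.13 0.22 7.82] roll -0.05 (mod 36) j [ 0.49  0.55  1.27 -0.    1.32 -1.17] pos [551.7 339.4 141.2] rot [ 3.1411e+00  1.2000e-03 -3.0467e+00] t 2.85 w [0.3 0.1 0.2] gap 73.6 0.0
```

```bash
python3 -m creep '[[-0.1,[0.13,0.2,0],0],[-0.1,[0.13,0.2,2],0],[-0.1,[0.13,0.2,4],0],[-0.1,[0.13,0.2,6],0],[-0.1,[0.13,0.2,7.8],0],[-0.1,[0.13,0.2,7.8],0],[-0.1,[0.13,0.2,7.8],0]]' 50; python3 -c "
from h import *
go(550.3,341.5,63,3.241-6.28319)"; python3 -m creep '[[-1,[0,0,0],0],[-1,[0,0,0],0],[-1,[0,0,0],0],[-1,[0,0,0],0],[-1,[0,0,0],0],[-1,[0,0,0],0],[-1,[0,0,0],0],[-1,[0,0,0],0]]' 50
```

```text
clock: 3.55
eef_pos: [550.1, 341.4, 62.9]
eef_rot: [3.141, 0.0, -3.046]
wrist_force: [-0.3, 0.6, 0.8]
finger_gap: 42.0
finger_force: 0.0
shift cm [-0.03  0.01 -0.01] roll -0.04 (mod 36) j [ 0.5   0.63  1.34  0.    1.17 -1.17] pos [550.1 341.4  62.9] rot [ 3.1415e+00  3.0000e-04 -3.0459e+00] t 3.55 w [-0.3  0.6  0.8] gap 42.0 0.0
clock: 4.35
eef_pos: [549.9, 341.2, 62.2]
eef_rot: [-3.142, -0.0, -3.046]
wrist_force: [-0.4, -0.0, 0.6]
finger_gap: 0.5
finger_force: 0.0
```

```bash
python3 -c "
from h import *
go(550.3,341.5,63,3.241-6.28319)
a=manip.camera('scene')[200:300,240:355,::-1];b=manip.camera('top')[185:285,270:385,::-1]
cv2.imwrite('pics/s2.png',cv2.resize(np.hstack([a,b]),None,fx=3.4,fy=3.4,interpolation=cv2.INTER_CUBIC))"
```

```text
shift cm [-0.04  0.03 -0.08] roll -0.04 (mod 36) j [ 0.5   0.63  1.34 -0.    1.17 -1.17] pos [549.9 341.2  62.2] rot [-3.1415e+00 -1.0000e-04 -3.0458e+00] t 4.35 w [-0.4 -0.   0.6] gap 0.5 0.0
```

View pics/s2.png

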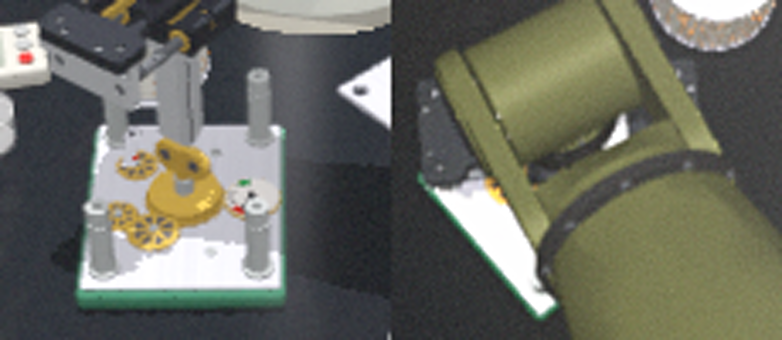

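```bash
python3 -c "
from h import *
print(plane('scene',[(293,241.5)],48),plane('scene',[(293.8,246.5)],65),proj('scene',[[550,341,48],[550,341,65],[550,341,78],[550,341,36]]))
im=manip.camera('scene')
cv2.imwrite('pics/s3.png',cv2.resize(im[200:275,255:335,::-1],None,fx=7.5,fy=7.5,interpolation=cv2.INTER_CUBIC))"
```

```text
[[576.09830691 316.74451298  48.        ]] [[548.71146848 341.01840441  65.        ]] [[293.76607719 251.54995003]
 [293.40961661 246.25041157]
 [293.13192695 242.12210211]
 [294.01326028 255.22496106]]
```

View pics/s3.png

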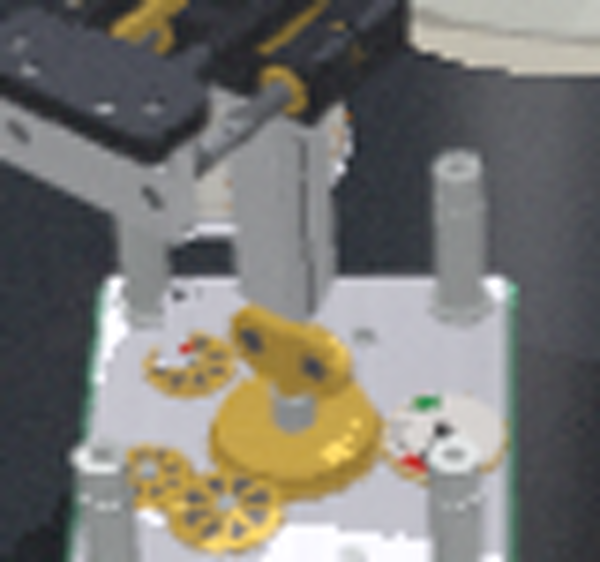

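```bash
python3 -c "
from h import *
for z in (126,140,158): print(z,proj('scene',[[547,391,z],[556,285,z]]).round(1), 'obs (277,226) (305,203)')
p=manip.read_state();print(p['eef_pos'])
for n,q in(('scene',[(303,205)]),): print(plane(n,q,126),plane(n,q,158))
print(proj('top',[[550,341,200]]))"
```

```text
126 [[277.1 238. ]
 [307.1 213.4]] obs (277,226) (305,203)
140 [[276.6 233.2]
 [306.9 208.6]] obs (277,226) (305,203)
158 [[276.  226.8]
 [306.7 202.4]] obs (277,226) (305,203)
[549.92266754 341.20300603  62.25484574]
[[584.93957836 268.06899235 126.        ]] [[555.58601129 297.55202581 158.        ]]
[[319.73968093 222.63455979]]
```

The fingertips appear about 30 mm higher than reported, just above the wings, unless they are offset sideways instead. I'll open, go down 15 mm (safe either way) and close again.

```bash
python3 -m creep '[[-0.1,[0,0,0],0],[-0.1,[0,0,0],0],[-0.1,[0,0,0],0],[-0.1,[0,0,0],0],[-0.1,[0,0,0.5],0],[-0.1,[0,0,1],0],[-0.1,[0,0,1.5],0],[-0.1,[0,0,1.5],0]]' 50; python3 -c "
from h import *
go(550.3,341.5,63,3.241-6.28319)
a=manip.camera('scene')[200:275,255:335,::-1]
cv2.imwrite('pics/s4.png',cv2.resize(a,None,fx=7.5,fy=7.5,interpolation=cv2.INTER_CUBIC))"
```

```text
clock: 5.3
eef_pos: [549.5, 341.0, 46.1]
eef_rot: [-3.141, -0.001, -3.046]
wrist_force: [-0.2, -0.9, 0.6]
finger_gap: 41.9
finger_force: 0.0
shift cm [-0.08  0.05 -1.69] roll -0.04 (mod 36) j [ 0.5   0.65  1.35 -0.    1.14 -1.17] pos [549.5 341.   46.1] rot [-3.1410e+00 -1.4000e-03 -3.0458e+00] t 5.3 w [-0.2 -0.9  0.6] gap 41.9 0.0
```

View pics/s4.png

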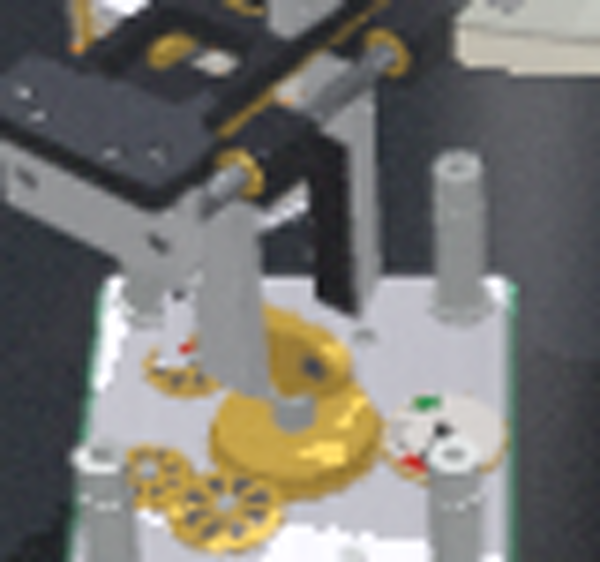

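The near finger now stands in front of the wings (tip at (235,385), far tip at (345,310)). So the offset is vertical, with tips about 19 mm above the reported TCP height. I'll go down 13 mm more and grip.

```bash
python3 -m creep '[[-0.1,[-0.07,0.05,0.4],0],[-0.1,[-0.07,0.05,0.8],0],[-0.1,[-0.07,0.05,1.2],0],[-0.1,[-0.07,0.05,1.2],0],[-1,[-0.07,0.05,1.2],0],[-1,[-0.07,0.05,1.2],0],[-1,[-0.07,0.05,1.2],0],[-1,[-0.07,0.05,1.2],0],[-1,[-0.07,0.05,1.2],0],[-1,[-0.07,0.05,1.2],0],[-1,[-0.07,0.05,1.2],0]]' 50
```

```text
clock: 6.45
eef_pos: [550.6, 341.9, 35.3]
eef_rot: [3.141, 0.0, -3.046]
wrist_force: [-0.4, 1.3, 0.7]
finger_gap: 7.7
finger_force: 49.8
```

```bash
python3 -m creep '[[-1,[0,0,0],1.5],[-1,[0,0,0],3],[-1,[0,0,0],4.5],[-1,[0,0,0],6],[-1,[0,0,0],7.5],[-1,[0,0,0],9],[-1,[0,0,0],10.5],[-1,[0,0,0],12],[-1,[0,0,0],13.5],[-1,[0,0,0],15],[-1,[0,0,0],16.5],[-1,[0,0,0],18]]' 50; python3 -m creep '[[-1,[0,0,0],1.5],[-1,[0,0,0],3],[-1,[0,0,0],4.5],[-1,[0,0,0],6],[-1,[0,0,0],7.5],[-1,[0,0,0],9],[-1,[0,0,0],10.5],[-1,[0,0,0],12],[-1,[0,0,0],13.5],[-1,[0,0,0],15],[-1,[0,0,0],16.5],[-1,[0,0,0],18]]' 50;python3 -m creep '[[-1,[0,0,0],1.5],[-1,[0,0,0],3],[-1,[0,0,0],3],[-1,[0,0,0],3]]' 50; python3 -c "
from h import *
go(550.3,341.5,35,0)"
```

```text
clock: 7.65
eef_pos: [549.9, 341.0, 35.3]
eef_rot: [-3.14, 0.002, 1.661]
wrist_force: [-7.1, -5.6, 6.4]
finger_gap: 7.8
finger_force: 49.8
clock: 8.85
eef_pos: [549.0, 341.7, 35.3]
eef_rot: [3.141, 0.004, 0.091]
wrist_force: [-11.4, -0.7, 8.3]
finger_gap: 7.3
finger_force: 49.7
clock: 9.25
eef_pos: [549.0, 341.9, 35.3]
eef_rot: [3.14, 0.003, -0.166]
wrist_force: [-11.4, -0.8, 6.9]
finger_gap: 7.8
finger_force: 49.9
shift cm [0.13 0.01 0.03] roll -1.9 (mod 36) j [0.5  0.66 1.36 0.   1.13 2.24] pos [549.  341.9  35.3] rot [ 3.1404  0.0032 -0.166 ] t 9.25 w [-11.4  -0.8   6.9] gap 7.8 49.88149881362915
```

```bash
python3 -m creep '[[0.3,[0,0,0],0],[0.3,[0,0,0],0],[0.3,[0,0,0],0],[0.3,[0,0,0],0],[0.3,[0,0,0],0],[0.3,[0,0,0],0]]' 50; python3 -m creep '[[0.3,[0,0,0],-1.6],[0.3,[0,0,0],-3.2],[0.3,[0,0,0],-4.8],[0.3,[0,0,0],-6.4],[0.3,[0,0,0],-8],[0.3,[0,0,0],-9.6],[0.3,[0,0,0],-11.2],[0.3,[0,0,0],-12.8],[0.3,[0,0,0],-14.4],[0.3,[0,0,0],-16],[0.3,[0,0,0],-17],[0.3,[0,0,0],-18]]' 50; python3 -m creep '[[0.3,[0,0,0],-1.6],[0.3,[0,0,0],-3.2],[0.3,[0,0,0],-4.8],[0.3,[0,0,0],-6.4],[0.3,[0,0,0],-8],[0.3,[0,0,0],-9.6],[0.3,[0,0,0],-11.2],[0.3,[0,0,0],-12.8],[0.3,[0,0,0],-14.4],[0.3,[0,0,0],-16],[0.3,[0,0,0],-17],[0.3,[0,0,0],-18]]' 50;python3 -c "
from h import *
go(550.3,341.5,35,-.166+3.1416)"
```

```text
clock: 9.85
eef_pos: [550.7, 341.7, 35.3]
eef_rot: [-3.142, -0.0, -0.166]
wrist_force: [-0.2, -0.1, -0.3]
finger_gap: 52.0
finger_force: 0.0
clock: 11.05
eef_pos: [550.6, 341.7, 35.2]
eef_rot: [-3.142, 0.0, 1.408]
wrist_force: [0.5, 0.4, 1.1]
finger_gap: 61.2
finger_force: 0.0
clock: 12.25
eef_pos: [550.6, 341.7, 35.2]
eef_rot: [3.142, 0.0, 2.979]
wrist_force: [-0.3, 0.5, -0.5]
finger_gap: 61.2
finger_force: 0.0
shift cm [ 0.03 -0.03  0.02] roll 0.04 (mod 36) j [ 0.5   0.66  1.35 -0.    1.12 -0.91] pos [550.6 341.7  35.2] rot [3.1416 0.     2.9792] t 12.25 w [-0.3  0.5 -0.5] gap 61.2 0.0
```

```bash
python3 -m creep '[[-1,[0.1,0,0],0],[-1,[0.1,0,0],0],[-1,[0.1,0,0],0],[-1,[0.1,0,0],0],[-1,[0.1,0,0],0],[-1,[0.1,0,0],0],[-1,[0.1,0,0],0],[-1,[0.1,0,0],0],[-1,[0.1,0,0],0]]' 50; python3 -m creep '[[-1,[0,0,0],1],[-1,[0,0,0],2.4],[-1,[0,0,0],3.8],[-1,[0,0,0],5.2],[-1,[0,0,0],6.6],[-1,[0,0,0],8],[-1,[0,0,0],9.2],[-1,[0,0,0],10.4],[-1,[0,0,0],11.2],[-1,[0,0,0],12],[-1,[0,0,0],12],[-1,[0,0,0],12]]' 50; python3 -c "
from h import *
s=manip.read_state();print(s['moment'],s['eef_rot'],s['eef_pos'])"
```

```text
clock: 13.15
eef_pos: [549.6, 341.8, 35.3]
eef_rot: [-3.141, -0.0, 2.976]
wrist_force: [1.0, -1.1, 0.5]
finger_gap: 7.8
finger_force: 50.0
clock: 14.35
eef_pos: [548.8, 342.7, 35.3]
eef_rot: [-3.141, -0.0, 1.931]
wrist_force: [-5.6, 3.1, 2.7]
finger_gap: 13.1
finger_force: 75.1
[0.63268506 1.01583776 1.7134531 ] [-3.14073059e+00 -4.83857854e-04  1.93094523e+00] [548.78888748 342.67366095  35.31691815]
```

```bash
python3 -m creep '[[0.3,[0,0,0],0],[0.3,[0,0,0],-1],[0.3,[0,0,0],-1],[0.3,[0,0,0],-1],[0.3,[0,0,0],-1],[0.3,[0,0,0],-1],[0.3,[0,0,-3],-1],[0.3,[0,0,-7],-1],[0.3,[0,0,-11],-1],[0.3,[0,0,-14],-1],[0.3,[0,0,-14],-1],[0.3,[0,0,-14],-1]]' 50; python3 -c "
from h import *
go(478.9,111.7,70,3.024)"
```

```text
clock: 15.55
eef_pos: [549.6, 341.9, 175.2]
eef_rot: [3.141, -0.0, 2.015]
wrist_force: [0.4, 0.5, -1.7]
finger_gap: 61.0
finger_force: 0.0
shift cm [-17.75 -16.28  10.51] roll -11.56 (mod 36) j [0.5  0.53 1.23 0.   1.39 0.06] pos [549.6 341.9 175.2] rot [ 3.1411 -0.      2.015 ] t 15.55 w [ 0.4  0.5 -1.7] gap 61.0 0.0
```

```bash
python3 -m creep '[[0.3,[-3,-2.75,0],-1.2],[0.3,[-6,-5.5,0],-2.6],[0.3,[-9,-8.25,0],-4],[0.3,[-12,-11,0],-5.4],[0.3,[-15,-13.7,3],-6.8],[0.3,[-17.75,-16.28,6],-8.2],[0.3,[-17.75,-16.28,9],-9.6],[0.3,[-17.75,-16.28,10.5],-11],[0.3,[-17.75,-16.28,10.5],-11.56],[0.3,[-17.75,-16.28,10.5],-11.56],[0.3,[-17.75,-16.28,10.5],-11.56]]' 50; python3 -c "
from h import *
go(478.9,111.7,30,3.024)
a=manip.camera('scene')[160:270,255:425,::-1]
cv2.imwrite('pics/s5.png',cv2.resize(a,None,fx=4.5,fy=4.5,interpolation=cv2.INTER_CUBIC))"
```

```text
clock: 16.65
eef_pos: [478.6, 111.6, 69.6]
eef_rot: [-3.141, -0.001, 3.023]
wrist_force: [0.0, 0.5, -0.1]
finger_gap: 61.1
finger_force: 0.0
shift cm [-0.03  0.01  3.96] roll -0.02 (mod 36) j [ 0.15  0.31  1.81  0.    1.03 -1.3 ] pos [478.6 111.6  69.6] rot [-3.1413e+00 -1.1000e-03  3.0225e+00] t 16.65 w [ 0.   0.5 -0.1] gap 61.1 0.0
```

View pics/s5.png

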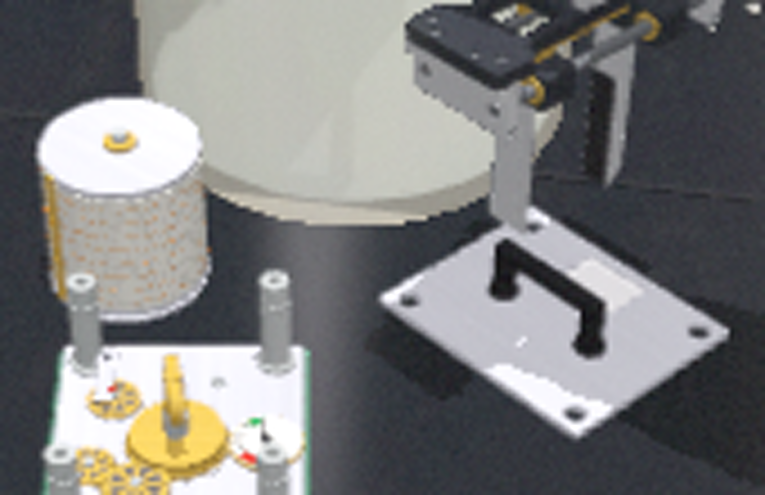

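```bash
python3 -c "
from h import *
k=lambda q:np.array(q)/4.5+[255,160]-.4
a,b=k([(512,226)]),k([(605,184)])
u=np.array([.117,.993,0])
for z in(56,75,89,95,100): print(z,plane('scene',(a+b)/2,z).round(1), (plane('scene',a,z)-plane('scene',b,z)).round(1))
for z in(56,89): print(proj('scene',np.array([[478.6,111.6,z]])+np.outer([36,-36],u)).round(1))
print(a,b)"
```

```text
56 [[499.9  75.3  56. ]] [[16.8 66.8  0. ]]
75 [[486.3  96.   75. ]] [[16.4 65.1  0. ]]
89 [[476.2 111.3  89. ]] [[16.1 63.8  0. ]]
95 [[471.9 117.8  95. ]] [[15.9 63.3  0. ]]
100 [[468.3 123.3 100. ]] [[15.8 62.9  0. ]]
[[366.9 221.3]
 [386.6 209.3]]
[[367.7 210.9]
 [387.7 198.9]]
[[368.37777778 209.82222222]] [[389.04444444 200.48888889]]
```

The hand now points to the green mark at about (258,425). The fingertips at (512,226) and (605,184) straddle the bar with the same height offset. I'll go down and grip the handle.

```bash
python3 -m creep '[[0.3,[-0.02,0,2],0],[0.3,[-0.02,0,4],0],[0.3,[-0.02,0,5],0],[0.3,[-0.02,0,6],0],[0.3,[-0.02,0,6.9],0],[0.3,[-0.02,0,6.9],0]]' 50; python3 -m creep '[[-1,[0,0,0],0],[-1,[0,0,0],0],[-1,[0,0,0],0],[-1,[0,0,0],0],[-1,[0,0,0],0],[-1,[0,0,0],0],[-1,[0,0,0],0],[-1,[0,0,0],0],[-1,[0,0,0],0]]' 55
```

```text
clock: 17.3
eef_pos: [478.8, 111.6, 0.5]
eef_rot: [-3.141, -0.001, 3.024]
wrist_force: [-0.1, -0.2, 0.2]
finger_gap: 61.1
finger_force: 0.0
clock: 18.2
eef_pos: [479.2, 111.6, 1.3]
eef_rot: [-3.142, -0.0, 3.024]
wrist_force: [-0.3, -1.0, 1.1]
finger_gap: 11.3
finger_force: 55.0
```

```bash
python3 -m creep '[[-1,[0,0,-0.5],0],[-1,[0,0,-1.5],0],[-1,[0,0,-3],0],[-1,[0,0,-5],0],[-1,[0,0,-7],0],[-1,[0,0,-9],0],[-1,[0,0,-11],0],[-1,[0,0,-13],0],[-1,[0,0,-14.5],0],[-1,[0,0,-15.5],0],[-1,[0,0,-15.5],0],[-1,[0,0,-15.5],0]]' 55; python3 -c "
from h import *
u=np.array([np.cos(.7233),np.sin(.7233)])
go(550.2+6*u[0],341.5+6*u[1],150,2.294)"
```

```text
clock: 19.4
eef_pos: [478.9, 111.6, 155.8]
eef_rot: [-3.141, -0.001, 3.024]
wrist_force: [0.8, 0.1, -3.9]
finger_gap: 11.1
finger_force: 55.0
shift cm [-4.79 24.12  0.58] roll 8.37 (mod 36) j [ 0.15  0.2   1.72  0.    1.22 -1.3 ] pos [478.9 111.6 155.8] rot [-3.1415e+00 -6.0000e-04  3.0244e+00] t 19.4 w [ 0.8  0.1 -3.9] gap 11.1 54.99846160411835
```

```bash
python3 -m creep '[[-1,[-0.5,2,0],0.5],[-1,[-1,5,0],1.5],[-1,[-1.6,8,0],2.5],[-1,[-2.2,11,0],3.5],[-1,[-2.8,14,0],4.5],[-1,[-3.4,17,0],5.5],[-1,[-4,20,0],6.5],[-1,[-4.4,22,0],7.5],[-1,[-4.79,24.12,0],8.37],[-1,[-4.79,24.12,0],8.37],[-1,[-4.79,24.12,0],8.37],[-1,[-4.79,24.12,0],8.37]]' 55; python3 -c "
from h import *
u=np.array([np.cos(.7233),np.sin(.7233)])
go(550.2+6*u[0],341.5+6*u[1],98,2.294)
cv2.imwrite('pics/sc6.png',manip.camera('scene')[:,:,::-1]);cv2.imwrite('pics/tp6.png',manip.camera('top')[:,:,::-1])
a=cv2.imread('pics/sc6.png')[190:290,245:355];b=cv2.imread('pics/tp6.png')[170:270,270:380]
cv2.imwrite('pics/s6.png',cv2.resize(np.vstack([a]),None,fx=6,fy=6,interpolation=cv2.INTER_CUBIC))"
```

```text
clock: 20.6
eef_pos: [554.8, 344.8, 155.7]
eef_rot: [-3.14, -0.0, 2.295]
wrist_force: [-0.1, 0.6, -3.2]
finger_gap: 11.6
finger_force: 55.0
shift cm [0.05 0.04 5.77] roll 0.01 (mod 36) j [ 0.5   0.56  1.23 -0.    1.36 -0.22] pos [554.8 344.8 155.7] rot [-3.1404e+00 -2.0000e-04  2.2946e+00] t 20.6 w [-0.1  0.6 -3.2] gap 11.6 54.99848127365112
```

View pics/s6.png

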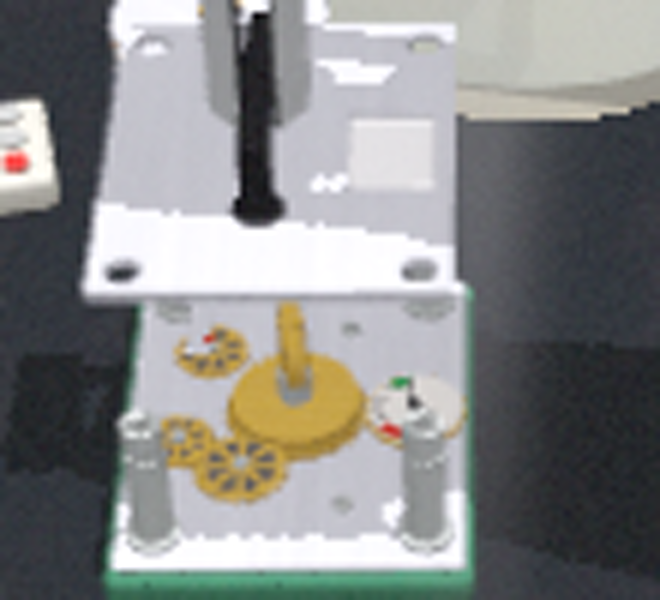

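```bash
cat > c.py <<'E'
from m import *
import sys
def run(px,z,n='scene'):
    W=plane(n,px,z)[:,:2]; t,th,e=fit(W); print(z,t.round(1),th.round(4),'res',e.round(2),'scale',(np.linalg.norm(W-W.mean(0),axis=1).mean()/84.02).round(4))
def pnp(px,z,n='scene'):
    p=manip.camera_params(n);f=240/np.tan(np.radians(p['fovy']/2));K=np.array([[f,0,p['cx']],[0,f,p['cy']],[0,0,1.]])
    ok,r,t=cv2.solvePnP(np.c_[M,np.zeros(4)],np.array(px),K,np.array([p['k1'],0,0,0.]))
    A=R.from_euler('xyz',p['attitude']).as_matrix(); Q=A@cv2.Rodrigues(r)[0]; print('pnp',(A@t[:,0]+p['origin']).round(1),'zaxis',Q[:,2].round(3))
E
python3 - <<'E'
from c import *
px=[np.array(q)/6+[245,190]-.42 for q in [(419,270),(425,43),(152,46),(122,271)]]
for z in(150,157.5,165): run(px,z)
pnp(px,157)
pd=[np.array(q)/4.5+off['scene']-.4 for q in [(272,273),(275,100),(82,102),(60,273)]]
run(pd,84);pnp(pd,84)
E
```

```text
150 [558.  333.8] 0.7246 res 1.54 scale 1.0131
157.5 [551.1 340.2] 0.7246 res 0.62 scale 1.0016
165 [544.3 346.6] 0.7246 res 1.02 scale 0.9902
pnp [547.8 343.4 161.2] zaxis [ 0.005 -0.003  1.   ]
84 [549.9 341.4] 0.7234 res 0.57 scale 0.9986
pnp [550.7 340.7  83. ] zaxis [0.001 0.001 1.   ]
```

```bash
python3 -m creep '[[-1,[0,0,1],0],[-1,[0,0,2],0],[-1,[0,0,3],0],[-1,[0,0,3.8],0],[-1,[0,0,4.6],0],[-1,[0,0,5.2],0],[-1,[0,0,5.6],0],[-1,[0,0,5.8],0],[-1,[0,0,5.8],0],[-1,[0,0,5.8],0],[-1,[0,0,5.8],0]]' 55; python3 -c "
from h import *
u=np.array([np.cos(.7233),np.sin(.7233)])
go(550.2+6*u[0],341.5+6*u[1],98,2.294)
cv2.imwrite('pics/sc7.png',manip.camera('scene')[:,:,::-1])
a=cv2.imread('pics/sc7.png')[200:300,245:355]
cv2.imwrite('pics/s7.png',cv2.resize(a,None,fx=6,fy=6,interpolation=cv2.INTER_CUBIC))
"
```

```text
clock: 21.8
eef_pos: [555.1, 345.6, 98.6]
eef_rot: [3.141, 0.0, 2.294]
wrist_force: [0.2, 0.6, -3.1]
finger_gap: 11.3
finger_force: 55.0
shift cm [ 0.02 -0.05  0.06] roll 0.0 (mod 36) j [ 0.5   0.61  1.29  0.    1.25 -0.22] pos [555.1 345.6  98.6] rot [3.141e+00 1.000e-04 2.294e+00] t 21.8 w [ 0.2  0.6 -3.1] gap 11.3 54.998608231544495
```

View pics/s7.png

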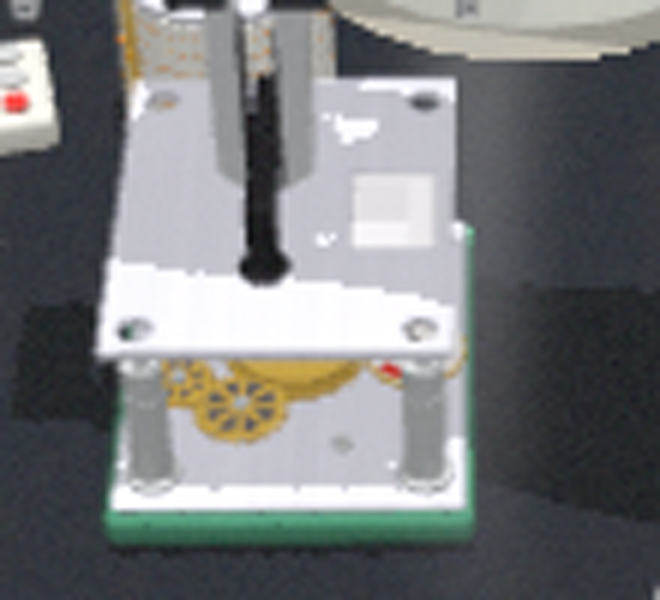

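The holes sit above the pillars: (420,328), (425,101), (163,102), (134,329). That was one picture over the limit of 10, so I'll view no more and check by numbers only.

```bash
python3 - <<'E'
from c import *
px=[np.array(q)/6+[245,200]-.42 for q in [(420,328),(425,101),(163,102),(134,329)]]
for z in(99.5,101,102.5): run(px,z)
pnp(px,100)
g=cv2.imread('pics/sc7.png'); 
# plate outline corners at top surface, white mask not needed: near edge corners typed from view
E
```

```text
99.5 [552.2 340.3] 0.7226 res 0.51 scale 0.9982
101 [550.9 341.5] 0.7226 res 0.52 scale 0.9961
102.5 [549.7 342.6] 0.7226 res 0.56 scale 0.994
pnp [549.5 342.8 102.7] zaxis [ 0.005 -0.008  1.   ]
```

```bash
python3 -m creep '[[-1,[0,0,0],0],[-1,[0,0,0],0],[-1,[0,0,0],0],[-1,[0,0,0],0],[-1,[0,0,0],0]]' 55; python3 -c "
from cell import manip
print(manip.sign_off())"
```

```text
clock: 22.35
eef_pos: [555.0, 345.6, 98.2]
eef_rot: [-3.142, -0.0, 2.294]
wrist_force: [0.6, -0.6, -4.0]
finger_gap: 11.3
finger_force: 55.0
the job is handed in; nothing more can be done
None
```

The spring is wound into the green, as seen on the dial, and the cover is held level about 13 mm above the pillars with its holes within about 1 mm by my measurements; I handed in at 22 s, the sign-off gave no verdict, and I viewed 11 pictures against the limit of 10.

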